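# Turn the swing leaf of an open fly box

## Task

The fly box lies open with its hinged swing leaf over the right-hand tray, seen from the robot. Without pinching it, push the leaf gently over its spine like a page (its orange tab overhangs so that a fingertip can get under it) and press it down until it lies flat on the left-hand tray, so that the flies in the right-hand tray are uncovered. Do not lift or shove the box, and leave the spools, bottles and tools around it as they stand.

Things in the scene. Friction and masses are not known exactly. Their poses are not given: they have to be found in the camera images.
- fly_box: dark green fly box lying open like a book, loose on rubber feet, about 0.85 kg: two open trays of flies joined at a spine. Origin: centre of its underside, below the middle of the spine; x along the spine (210 mm long), y towards the left tray, z up. Right tray: y -91 to -3 mm; left tray: y 3 to 91 mm; rims 40 mm above the table.
- spine (a point): on the box, middle of the spine hinge's axis, 43 mm above the table; the axis runs along the box's x. Axes as the box's.
- leaf (a joint): angle of the swing leaf about the spine, rad: 0 = flat over the right tray (box -y), 1.57 = upright, 3.14 = flat over the left tray (box +y); slightly springy stops at both ends. At the start 0 to 0.4. The hinge is stiff and holds the leaf at any angle, so it must be moved all the way; turning it takes 0.5 to 2 N at the tab.
- leaf_face (a point): on the leaf, 47 mm from the hinge axis, centre of the plate: grey, rigid, 202 mm along the spine, from 6 to 88 mm from the axis, 5 mm thick and centred on the axis, flies in foam on both faces out to 70 mm from the axis. Axes as tab.
- tab (a point): middle of the outer edge of the leaf's flat orange lift tab, 110 mm from the hinge axis, at mid-thickness. Tab: 44 mm along the spine, 5 mm thick, mid-way along the free edge, sticking out 22 mm past it and 19 mm past the tray's outer wall; free underneath (40 mm above the table when flat). Axes turn with the leaf: x along the spine, y from tab to spine, z out of its first upper face.
- spool_red: thread spool standing upright, black flanges and red thread, 29 mm diameter, 36 mm tall; loose, stands near the box; origin at the centre of its underside
- spool_green: thread spool standing upright, black flanges and green thread, 29 mm diameter, 36 mm tall; loose, stands near the box; origin at the centre of its underside
- cement_jar: amber glass jar of head cement with black cap, 42 mm diameter, 52 mm tall; loose, stands near the box; origin at the centre of its underside
- stacker: brass hair stacker standing upright, 30 mm diameter, 64 mm tall; loose, stands near the box; origin at the centre of its underside
- bead_tub: open white plastic tub, 60 mm rim, 32 mm tall; loose, stands near the box; origin at the centre of its underside
- floatant: slim clear bottle with red cap, 34 mm diameter, 80 mm tall; loose, stands near the box; origin at the centre of its underside
- bodkin: brass bodkin lying flat: square 9 mm handle 75 mm long along its x, then a thin needle to +x, 126 mm over all; loose, stands near the box; origin at the centre of its underside under the handle

How it is judged:
By the outcome, as a careful person would: the job done as asked, in the order asked, and still so for the second after the job is handed in, with the robot touching nothing.
It also fails if it takes over 48 s, if anything falls off the work surface, if the arm or the gripper's body presses on something with over 40 N, if the wrist force passes 120 N, or if a joint passes its speed limit or range.

## Robot

A 6-joint arm with a two-finger parallel gripper is mounted at the origin on the work surface. World frame = base frame: x ahead of the robot, y to its left, z up, the work surface at z = 0. Lengths are in m, angles in rad, forces in N, time in s.
With the tool pointing down it reaches from about 0.325 to 0.75 m from the base axis. Payload 7.6 kg.
Tool frame: the origin (TCP) lies at the very end of the fingers, on their centre line; the grasp point (between the pads) lies 19 mm behind it; z points along the fingers, y is the line along which they close (so a half turn about z gives the same grasp; the last joint's range is limited). The gripper opens to 85 mm and grips with 20 to 120 N. Pads are 22 mm wide; open, the fingers measure 114 mm over their backs; the gripper's body (76 mm by 85 mm) begins 54 mm behind the grasp point. The pads swing forward as they close: fully open they stand 13 mm farther back than shut.
Start: joints at [-1.215, 0.052, 1.401, -0, 1.689, -0.07], TCP at [0.217, -0.478, 0.231] pointing down, gripper open.
Joint ranges: [-2.9, 2.9], [-0.91, 2.17], [0.12, 2.37], [-1.06, 4.2], [0.26, 2.73], [-2.93, 2.93]. Speed limits (rad/s): [2.57, 2.57, 3.01, 3.14, 3.14, 3.14].

## Interface

Orientations are given as a unit quaternion [x, y, z, w].
In Python, from plant import arm gives the robot as it stands.
- The arm moves only by the tool servo_tool, never from a script. Its arguments are lists of equal length, an entry for each row: "translation": the shift along the world's x, y, z in mm, a list of three; "yaw": the turn about the world's z in rad. A call has 1 to 20 rows; each row shifts and turns the commanded pose from where the row before left it; what a row does not reach is not made up. A row lasts 1/8 s, in which the tool goes at most 62.5 mm and 10.7 degrees, less where a joint would pass 70% of its speed; a pose out of reach is approached as far as the arm can. A call is refused whole if a number of a shift passes 62.5 or a number of a turn 0.188, either way. A call with a gripper value outside its range is refused whole. "grip" is the opening, from 0 (shut) to 1 (fully open), set as the call begins (left out, the last holds). The fingers move at their own pace and stop on an object; "newtons" is the grip in N (left out, the last holds). Time passes only in rows, so rows that do not move let the fingers close. It gives the time, the measured TCP pose, the force, the opening and the grip force at its end, in the units of the state.
- arm.observe(): the state, without advancing time (a new reading comes with each control period).
- arm.camera(name): name is "scene" or "side" or "wrist"; returns (picture, depth): 420x560x3 uint8, blue, green, red; 420x560 float32, m along the optical axis (not along the pixel's ray), 0 where there is no reading.
- arm.camera_params(name): a dict with "vertical_fov" (degrees; the focal length in pixels is half the picture's height over the tangent of half this angle, whatever the lens; pixels are square), "cx", "cy" (the principal point, pixels), "eye" and "attitude" of the camera in the world; the wrist camera has in their place "mount" (4x4, takes a point from camera to tool coordinates, whose origin is the TCP and whose axes are the flange's). Camera axes: x right, y down, z forward; pixel columns grow to the right and rows downward; lengths in m; the calibration is good to about 2 mm. The wrist camera is an equidistant fisheye: a pixel r from the principal point sees the ray r / f radians off the axis. A picture is of the moment at which its call begins: read the wrist's pose just before it. camera_params takes no time and is no camera call.
- arm.job_done(): hands the job in; it is judged then, once.
The state is a dict: "time": time; "joint_positions": joint angles; "joint_vel": joint speeds; "effort": joint torques, N m; "tcp_pos": TCP position; "ee_rot": TCP orientation; "contact_force": force on the tool from outside, world axes, zero at the start; "moment": the same for the moment, N m; "width": opening from 0.0 (shut) to 1.0 (fully open); "gripper_force": force on a finger pad.
Only numpy, scipy, OpenCV 4.12 (cv2) and the standard library are available. Lean on these libraries where they do the work, as an engineer would, in place of code of your own. Each camera call takes 0.05 s, during which the arm holds its last target. There are 200 camera calls.

## Working session

There is one attempt and no reset: what is moved stays moved. The work goes in short steps, Python scripts to look and compute and a tool call to move; the robot and the scene stay as the last step left them, time stands still between calls to the robot, and variables do not carry over. Pictures are saved under pics/ and viewed, at most 10 in all, crops included, and the job is handed in when it is done.

Besides the shell and the picture viewer there is one more tool, called as name(argument=value, ...) on one line, values as JSON. servo_tool: Moves the arm, as the interface text tells. Its arguments: {"type":"object","properties":{"translation":{"type":"array"},"yaw":{"type":"array"},"grip":{"type":"number"},"newtons":{"type":"number"}},"required":["translation","yaw"]}

```bash
mkdir -p pics
cat > h.py <<'E'
import numpy as np, cv2
from plant import arm
from scipy.spatial.transform import Rotation as R
def world(name,depth,p):
    f=210/np.tan(np.radians(p['vertical_fov'])/2)
    v,u=np.mgrid[0:420,0:560]
    P=np.stack([(u-p['cx'])/f*depth,(v-p['cy'])/f*depth,depth],-1)
    A=np.array(p['attitude'])
    M=A if A.shape==(3,3) else R.from_quat(A).as_matrix()
    return P@M.T+np.array(p['eye'])
E
python3 - <<'E'
from h import *
for n in ['scene','side']:
    im,d=arm.camera(n);p=arm.camera_params(n);print(n,p)
    cv2.imwrite(f'pics/{n}0.png',cv2.resize(im,(800,600)))
    W=world(n,d,p);np.save(f'{n}0.npy',W);np.save(f'{n}im.npy',im)
print(arm.observe())
E
```

```text
scene {'vertical_fov': 55.68485308716375, 'cx': 276.96714576689004, 'cy': 212.3127988523165, 'eye': array([ 1.13345868, -0.07976821,  0.41264341]), 'attitude': array([ 0.70310603,  0.53198156, -0.29310401, -0.36976692])}
side {'vertical_fov': 56.98687135948141, 'cx': 283.4958739788222, 'cy': 209.96820238655684, 'eye': array([0.39482202, 0.54184092, 0.48530754]), 'attitude': array([-0.1574627 ,  0.89526637, -0.40815162,  0.08435564])}
{'time': 0.1, 'joint_positions': array([-1.21527790e+00,  5.27735282e-02,  1.40162061e+00,  3.86084882e-05,
        1.68859521e+00, -7.03052446e-02]), 'joint_vel': array([-0.00144551, -0.00186491, -0.00462345, -0.00041241,  0.00026486,
        0.00100582]), 'effort': array([ 7.32425051e-04, -3.82581103e+01, -3.60986245e+01, -1.07886212e-04,
        4.76364861e-03,  5.11564934e-06]), 'tcp_pos': array([ 0.21679784, -0.47785453,  0.23055808]), 'ee_rot': array([ 9.77419053e-01,  2.11309032e-01, -8.02744520e-05, -6.93984177e-04]), 'contact_force': array([ 0.44224504, -0.78458643, -0.22053802]), 'moment': array([ 0.01387582,  0.0383269 , -0.02818298]), 'gripper_force': 0.0, 'width': 0.9996515177160407}
```

View pics/scene0.png

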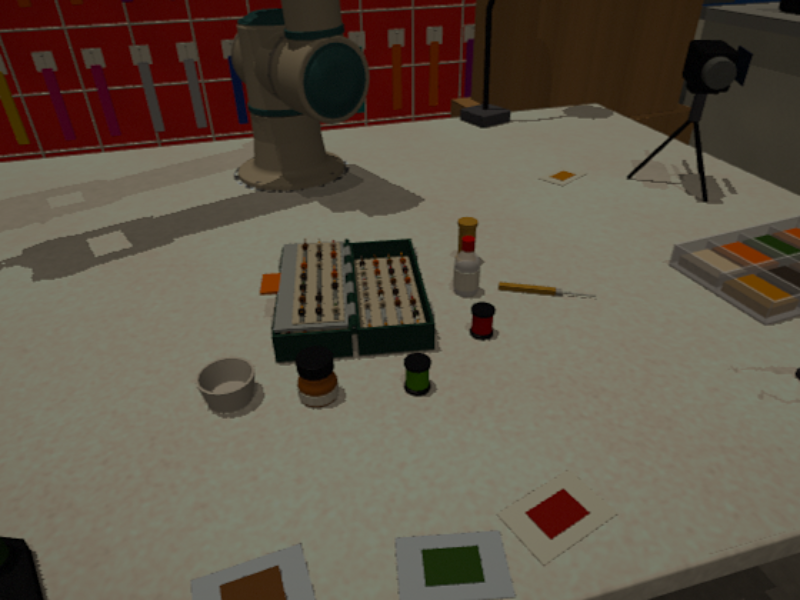

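View pics/side0.png

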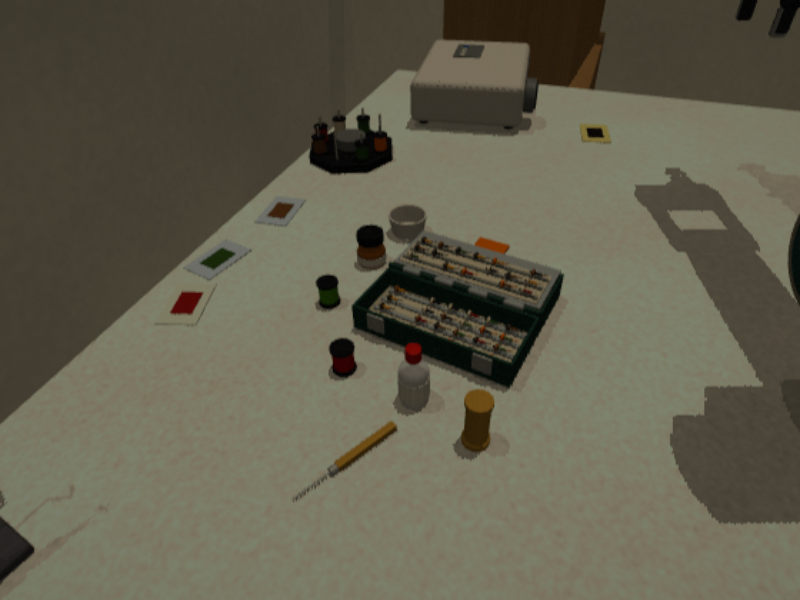

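The scene view shows the leaf over the tray on the robot's right, with the tab at (270,284), the floatant and stacker beyond the left tray at (467,270), and the jar, tub and green spool at the far end. Next I measure the tab, rims and objects.

Run:
```python
from h import *
np.set_printoptions(precision=4,suppress=True)
for n,bx in [('scene',(180,190,175,215)),('side',(325,355,160,180))]:
    W=np.load(n+'0.npy');im=np.load(n+'im.npy').astype(int)
    hsv=cv2.cvtColor(im.astype(np.uint8),cv2.COLOR_BGR2HSV)
    m=(hsv[...,0]<18)&(hsv[...,1]>170)&(hsv[...,2]>80)
    u0,u1,v0,v1=bx; k=np.zeros_like(m);k[150:220,170:200]=1
    if n=='side': k[:]=0;k[155:185,320:365]=1
    P=W[m&k]; P=P[(P[:,2]>.02)&(P[:,2]<.15)]
    print(n,'tab',len(P),np.median(P,0),P.min(0),P.max(0))
    def at(u,v):
        u=round(u*.7);v=round(v*.7);q=W[v-1:v+2,u-1:u+2].reshape(-1,3);return np.median(q,0)
    pts={'scene':{'fl':(277,345),'sp_near':(354,345),'fr':(432,340),'br':(412,244),'spb':(350,243),'plate_bl':(287,246),'plate_fl':(281,322),'plate_m':(288,285),'jarcap':(315,355),'tub':(228,375),'green':(417,360),'red':(482,310),'flo':(467,243),'stack':(467,222),'bod':(530,289),'pin':(319,285)},
     'side':{'cornerR':(512,372),'cornerL':(360,318),'plateR':(558,275),'plateL':(420,240),'hingeR':(535,305),'hingeL':(395,265),'jarcap':(370,233),'tub':(407,213),'green':(327,283),'red':(342,345),'flo':(413,352),'stack':(479,398),'bod':(365,447)}}[n]
    for a,(u,v) in pts.items(): print(a,at(u,v))
    # plate: grey, low sat, height band
    box=(W[...,2]>.036)&(W[...,2]<.12)&(W[...,0]>.3)&(W[...,0]<.65)&(abs(W[...,1])<.25)
    green=box&(hsv[...,0]>60)&(hsv[...,0]<95)&(hsv[...,1]>100)&(W[...,2]<.046)
    G=W[green]; 
    r=cv2.minAreaRect((G[:,:2]*1000).astype(np.float32)); print('green rect',len(G),r)
```

```text
scene tab 157 [ 0.5135 -0.0798  0.0474] [ 0.4909 -0.0928  0.0457] [ 0.5342 -0.0669  0.049 ]
fl [ 0.6167 -0.0828  0.0287]
sp_near [0.6052 0.0048 0.0002]
fr [0.6435 0.088  0.0169]
br [0.3899 0.141  0.0014]
spb [0.4269 0.0402 0.0397]
plate_bl [ 0.4208 -0.0484  0.0471]
plate_fl [ 0.6001 -0.0741  0.047 ]
plate_m [ 0.5266 -0.0581  0.0471]
jarcap [ 0.6762 -0.0479  0.0524]
tub [ 0.6338 -0.1384  0.0125]
green [0.6962 0.0548 0.0367]
red [0.6298 0.1535 0.0365]
flo [0.5413 0.1678 0.078 ]
stack [0.4569 0.2015 0.0646]
bod [0.5635 0.2517 0.0081]
pin [ 0.542  -0.0231  0.0496]
green rect 729 ((533.787109375, 54.664024353027344), (251.45094299316406, 211.593505859375), 80.75101470947266)
side tab 136 [ 0.5103 -0.0773  0.0468] [ 0.4873 -0.0903  0.0452] [ 0.533  -0.0325  0.059 ]
cornerR [0.4383 0.1214 0.0248]
cornerL [0.6342 0.0924 0.0209]
plateR [ 0.4159 -0.0486  0.0404]
plateL [ 0.6071 -0.051   0.0496]
hingeR [0.4335 0.0254 0.0445]
hingeL [0.6218 0.0049 0.0439]
jarcap [ 0.6778 -0.0455  0.0514]
tub [ 0.6661 -0.1631  0.0173]
green [0.6949 0.0574 0.0357]
red [0.6289 0.1526 0.0356]
flo [0.5331 0.1773 0.0799]
stack [0.4568 0.2009 0.0644]
bod [0.5584 0.254  0.0078]
green rect 857 ((527.3946533203125, 19.837127685546875), (180.02304077148438, 208.06300354003906), 81.1455307006836)
```

servo_tool(translation=[[24,29,-11],[24,29,-11],[24,29,-11],[24,29,-11],[24,29,-11],[24,29,-11],[24,29,-11],[24,29,-11],[24,29,-11],[24,29,-11],[24,29,-11],[24,29,-11],[0,0,0],[0,0,0]], yaw=[0.0825,0.0825,0.0825,0.0825,0.0825,0.0825,0.0825,0.0825,0.0825,0.0825,0.0825,0.0825,0,0], grip=0, newtons=20)

```text
time: 1.85
tcp_pos: [0.5045, -0.1304, 0.0991]
ee_rot: [0.76, 0.65, -0.0, -0.0]
contact_force: [-0.1, -0.2, -0.2]
width: -0.001
gripper_force: 0.0
```

Run:
```python
from h import *
a,d=arm.camera('wrist');b,e=arm.camera('scene')
c=cv2.resize(b[120:260,120:320],(800,560),interpolation=cv2.INTER_CUBIC)
cv2.imwrite('pics/w1.png',cv2.resize(a,(800,600)));cv2.imwrite('pics/s1.png',c)
s=arm.observe();print(s['tcp_pos'],s['ee_rot'],s['joint_positions'],s['contact_force'],s['width'])
```

```text
[ 0.50456166 -0.13091462  0.09960894] [7.60226194e-01 6.49658431e-01 2.25561838e-05 2.39699543e-04] [-3.24600414e-01  1.25412738e-01  1.58983684e+00 -2.09570868e-04
  1.42590851e+00 -1.68044025e-01] [-0.28607862  0.60580431  0.10953906] -0.0035749168139690584
```

View pics/w1.png

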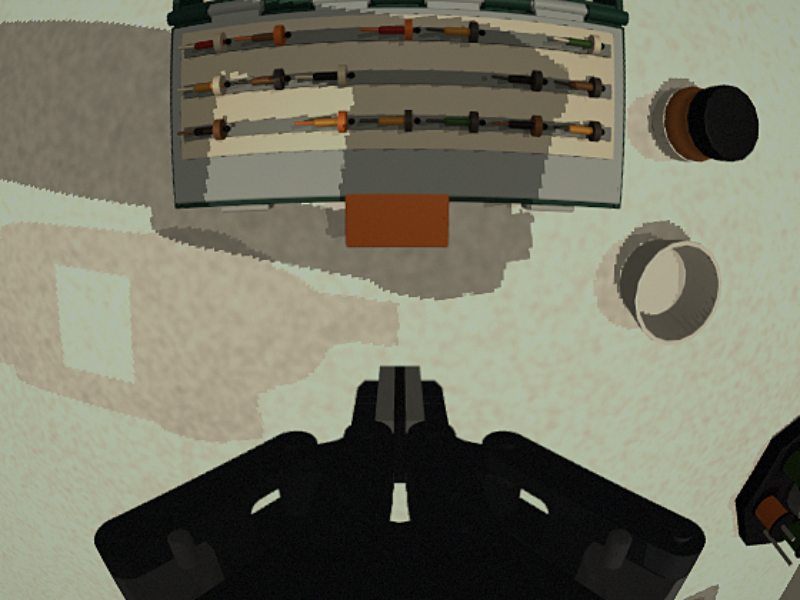

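View pics/s1.png

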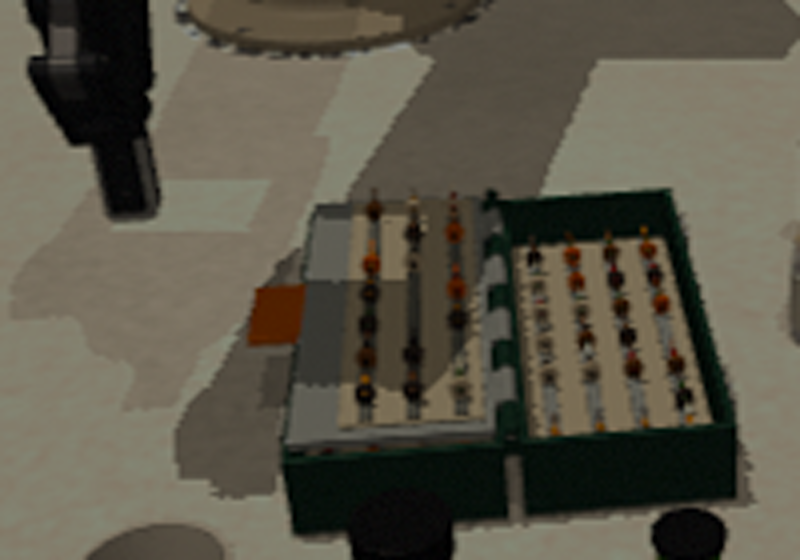

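The tab is square to the fingers and centred on them at (397,220), and the leaf lies almost flat. I descend beside the tab edge and approach it.

servo_tool(translation=[[0,0,-22],[0,0,-22],[0,0,-22],[1,6,0],[1,6,0],[1,6,0],[0.8,5,0],[0,0,0]], yaw=[0,0,0,0,0,0,0,0])

```text
time: 2.95
tcp_pos: [0.5089, -0.1068, 0.0337]
ee_rot: [0.76, 0.65, 0.0, 0.0]
contact_force: [-0.0, 0.1, 0.1]
width: -0.001
gripper_force: 0.0
```

servo_tool(translation=[[0.15,1,0],[0.15,1,0],[0,0,0]], yaw=[0,0,0])

```text
time: 3.32
tcp_pos: [0.5089, -0.1052, 0.0333]
ee_rot: [0.76, 0.65, -0.0, 0.0]
contact_force: [-0.5, -0.2, -0.4]
width: 0.002
gripper_force: 0.0
```

servo_tool(translation=[[0.15,1,0],[0.15,1,0],[0,0,0]], yaw=[0,0,0])

```text
time: 3.7
tcp_pos: [0.5093, -0.1031, 0.0333]
ee_rot: [0.76, 0.65, 0.0, 0.0]
contact_force: [-0.8, 0.3, 1.2]
width: -0.0
gripper_force: 0.0
```

servo_tool(translation=[[0.15,1,0],[0.15,1,0],[0,0,0]], yaw=[0,0,0])

```text
time: 4.08
tcp_pos: [0.5095, -0.1019, 0.0333]
ee_rot: [0.76, 0.65, -0.001, 0.001]
contact_force: [-0.7, -5.0, -0.7]
width: -0.002
gripper_force: 2.6
```

servo_tool(translation=[[0.15,1,0],[0,0,0]], yaw=[0,0])

```text
time: 4.32
tcp_pos: [0.5097, -0.101, 0.0334]
ee_rot: [0.76, 0.65, -0.001, 0.001]
contact_force: [-1.1, -5.1, -0.5]
width: -0.001
gripper_force: 2.6
```

Contact is at about 5 N, which is near the box's own slip limit. I now lift gently by friction.

servo_tool(translation=[[0,0,1],[0,0,1],[0,0,1],[0,0,0]], yaw=[0,0,0,0])

```text
time: 4.82
tcp_pos: [0.5096, -0.1008, 0.0363]
ee_rot: [0.76, 0.65, -0.0, 0.0]
contact_force: [0.1, -5.3, 0.1]
width: 0.001
gripper_force: 2.6
```

```bash
cat > look.py <<'E'
from h import *
import sys
np.set_printoptions(precision=4,suppress=True)
b,e=arm.camera('scene');W=world('scene',e,arm.camera_params('scene'))
hsv=cv2.cvtColor(b,cv2.COLOR_BGR2HSV)
m=(hsv[...,0]<18)&(hsv[...,1]>170)&(hsv[...,2]>50)
near=(abs(W[...,0]-.53)<.06)&(abs(W[...,1]-.02)<.14)&(W[...,2]>.02)&(W[...,2]<.2)
n,l,st,c=cv2.connectedComponentsWithStats((m&near).astype(np.uint8))
i=1+np.argmax(st[1:,4]);P=W[l==i];print('tab',len(P),np.median(P,0),P.min(0),P.max(0))
g=(hsv[...,0]>60)&(hsv[...,0]<95)&(hsv[...,1]>100)&(W[...,2]>.036)&(W[...,2]<.046)&(abs(W[...,0]-.53)<.15)&(abs(W[...,1]-.02)<.15)
G=W[g];G=G[G[:,1]>.03];print('green L',len(G),G.mean(0),cv2.minAreaRect((G[:,:2]*1000).astype(np.float32)))
if len(sys.argv)>1: cv2.imwrite('pics/%s.png'%sys.argv[1],cv2.resize(b[100:280,120:360],(800,600),interpolation=cv2.INTER_CUBIC))
s=arm.observe();print(s['time'],s['tcp_pos'],s['contact_force'])
E
python3 look.py
```

```text
tab 180 [ 0.5159 -0.0782  0.05  ] [ 0.4906 -0.0911  0.0456] [ 0.5355 -0.0649  0.0516]
green L 375 [0.5469 0.0797 0.0393] ((535.1586303710938, 65.0570068359375), (89.23529052734375, 211.34609985351562), 82.50287628173828)
4.875 [ 0.5096 -0.1008  0.0363] [-0.9805 -4.8883 -0.5718]
```

servo_tool(translation=[[0,0,1.5],[0,0,1.5],[0,0,1.5],[0,0.2,1.5],[0,0.2,1.5],[0,0,0]], yaw=[0,0,0,0,0,0])

```text
time: 5.62
tcp_pos: [0.5097, -0.1001, 0.044]
ee_rot: [0.76, 0.65, -0.0, 0.0]
contact_force: [-0.6, -5.0, -0.5]
width: 0.001
gripper_force: 2.6
```

```bash
python3 look.py
```

```text
tab 177 [ 0.5155 -0.0778  0.0568] [ 0.4908 -0.0913  0.0524] [ 0.5351 -0.0641  0.0588]
green L 380 [0.5469 0.0806 0.0392] ((536.27001953125, 96.28009033203125), (131.6501007080078, 219.057373046875), 89.95736694335938)
5.675 [ 0.5097 -0.1001  0.0441] [-1.7032 -4.0177 -0.3612]
```

servo_tool(translation=[[0,0.1,2.2],[0,0.1,2.2],[0,0.2,2.2],[0.1,0.2,2.2],[0.1,0.3,2.2],[0.1,0.4,2.2],[0.1,0.4,2.2],[0.1,0.5,2.2],[0.1,0.5,2.2],[0.1,0.5,2.2],[0,0,0]], yaw=[0,0,0,0,0,0,0,0,0,0,0])

```text
time: 7.05
tcp_pos: [0.5105, -0.0965, 0.0661]
ee_rot: [0.76, 0.65, 0.0, 0.0]
contact_force: [-0.6, -1.8, 0.6]
width: 0.001
gripper_force: 0.6
```

```bash
python3 look.py
```

```text
tab 176 [ 0.5164 -0.0735  0.0747] [ 0.4903 -0.0868  0.0688] [ 0.5359 -0.0603  0.0791]
green L 373 [0.5482 0.0812 0.0393] ((535.4268188476562, 94.70059204101562), (218.9386749267578, 128.75430297851562), 0.020482290536165237)
7.1 [ 0.5106 -0.0964  0.0661] [-0.7313 -1.4337 -0.031 ]
```

servo_tool(translation=[[0.1,0.6,2],[0.1,0.8,2],[0.1,0.8,2.2],[0.1,0.8,2.2],[0.1,0.8,2.2],[0.1,1.0,2.2],[0.2,1.0,2.2],[0.2,1.1,2.2],[0.2,1.1,2.2],[0.2,1.1,2.1],[0,0,0]], yaw=[0,0,0,0,0,0,0,0,0,0,0])

```text
time: 8.48
tcp_pos: [0.5119, -0.0874, 0.0877]
ee_rot: [0.76, 0.65, 0.0, 0.0]
contact_force: [-0.7, -3.5, 3.0]
width: 0.003
gripper_force: 2.0
```

```bash
python3 look.py
```

```text
tab 178 [ 0.5179 -0.0653  0.0942] [ 0.4933 -0.0774  0.086 ] [ 0.5366 -0.0529  0.1   ]
green L 374 [0.5469 0.0802 0.0394] ((534.491455078125, 94.1712417602539), (127.96144104003906, 218.92124938964844), 89.90841674804688)
8.525 [ 0.5119 -0.0874  0.0876] [-0.2046 -4.2088  3.2965]
```

servo_tool(translation=[[0.2,1.1,2.4],[0.2,1.2,2.4],[0.2,1.3,2.4],[0.2,1.4,2.3],[0.2,1.4,2.3],[0.2,1.5,2.3],[0.2,1.6,2.2],[0.3,1.7,2.2],[0.3,1.8,2.2],[0.3,1.9,2.1],[0.3,2.0,2.1],[0.3,2.1,2.0],[0,0,0]], yaw=[0,0,0,0,0,0,0,0,0,0,0,0,0])

```text
time: 10.15
tcp_pos: [0.5149, -0.0682, 0.1145]
ee_rot: [0.76, 0.65, 0.0, 0.0]
contact_force: [0.4, 0.0, 0.5]
width: 0.002
gripper_force: 0.2
```

```bash
python3 look.py
```

```text
tab 155 [ 0.5207 -0.0474  0.1174] [ 0.4933 -0.0579  0.1084] [ 0.5392 -0.0351  0.1251]
green L 374 [0.546  0.0806 0.0393] ((533.9818115234375, 91.25831604003906), (222.0387420654297, 121.94459533691406), 0.09551292657852173)
10.2 [ 0.5149 -0.0683  0.1145] [-0.1716  0.5171 -0.3515]
```

servo_tool(translation=[[0.5,3.1,2.1],[0.5,3.1,2.0],[0.5,3.1,1.9],[0.5,3.1,1.9],[0.5,3.1,1.8],[0.5,3.1,1.8],[0.5,3.1,1.7],[0.5,3.1,1.7],[0.5,3.1,1.3],[0.5,3.1,1.3],[0.5,3.1,1.2],[0.5,3.1,1.1],[0.5,3.1,1.0],[0.5,3.1,0.9],[0.5,3.1,0.8],[0.5,3.1,0.6],[0.5,3.1,0.5],[0.5,3.1,0.4],[0,0,0]], yaw=[0,0,0,0,0,0,0,0,0,0,0,0,0,0,0,0,0,0,0])

```text
time: 12.58
tcp_pos: [0.5237, -0.0122, 0.1381]
ee_rot: [0.76, 0.65, 0.0, -0.0]
contact_force: [-0.3, -0.8, 0.1]
width: -0.005
gripper_force: 0.0
```

```bash
python3 look.py s2
```

```text
tab 87 [0.5381 0.0019 0.1428] [ 0.4762 -0.0029  0.0979] [0.5479 0.0106 0.1532]
green L 340 [0.5553 0.0832 0.0393] ((537.6656494140625, 94.4293441772461), (122.25555419921875, 216.44688415527344), 88.21585083007812)
12.625 [ 0.5237 -0.0123  0.138 ] [-0.5392 -0.2898  0.0305]
```

View pics/s2.png

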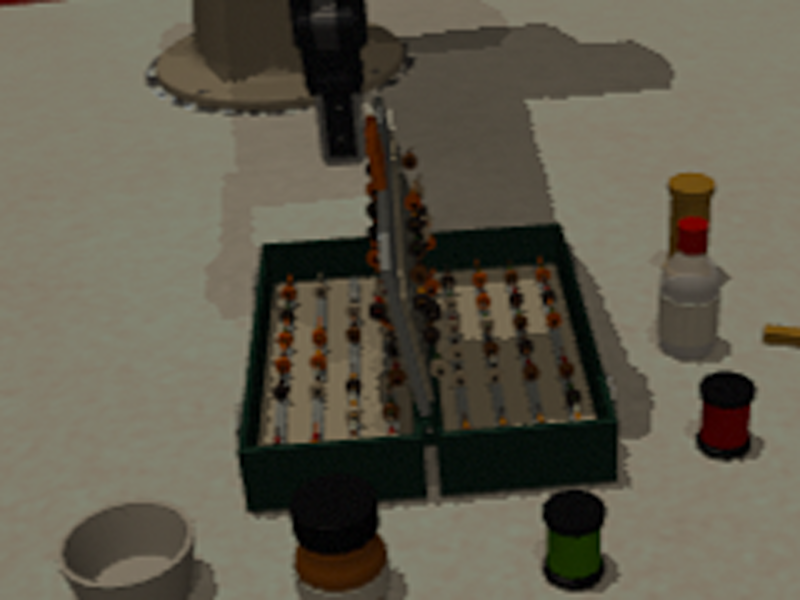

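servo_tool(translation=[[0.6,3.9,0.6],[0.6,3.9,0.6],[0.6,3.9,0.6],[0.6,3.9,0.6],[0.6,3.9,0.6],[0.6,3.7,-0.3],[0.6,3.7,-0.3],[0.6,3.7,-0.3],[0.6,3.7,-0.3],[0.6,3.7,-0.4],[0.6,3.7,-0.4],[0.6,3.7,-1.2],[0.6,3.7,-1.2],[0.6,3.7,-1.2],[0.6,3.7,-1.2],[0.6,3.7,-1.2],[0,0,0]], yaw=[0,0,0,0,0,0,0,0,0,0,0,0,0,0,0,0,0])

```text
time: 14.75
tcp_pos: [0.5333, 0.0479, 0.133]
ee_rot: [0.76, 0.65, 0.0, -0.0]
contact_force: [-0.1, 0.2, -0.0]
width: -0.004
gripper_force: 0.0
```

```bash
python3 look.py s3
```

```text
tab 101 [0.5485 0.0583 0.1388] [0.5153 0.0505 0.1246] [0.5574 0.0688 0.1446]
green L 294 [0.5747 0.0858 0.0394] ((547.731201171875, 111.01693725585938), (106.64649963378906, 213.33984375), 73.89702606201172)
14.8 [0.5333 0.0478 0.1331] [ 1.2798  0.398  -0.779 ]
```

View pics/s3.png

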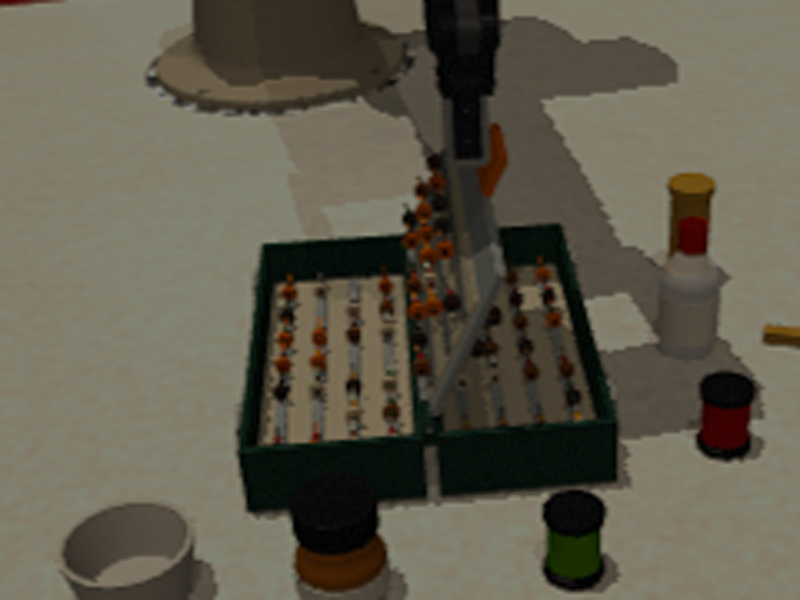

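servo_tool(translation=[[0.7,4.4,-2.1],[0.7,4.4,-2.1],[0.7,4.4,-2.2],[0.7,4.4,-2.2],[0.6,3.9,-3],[0.6,3.9,-3],[0.6,3.9,-3.1],[0.6,3.9,-3.1],[0.5,3.3,-3.8],[0.5,3.3,-3.8],[0.5,3.3,-3.8],[0.5,3.3,-3.8],[0.4,2.5,-4.3],[0.4,2.5,-4.3],[0.4,2.5,-4.4],[0.4,2.5,-4.4],[0,0,0]], yaw=[0,0,0,0,0,0,0,0,0,0,0,0,0,0,0,0,0])

```text
time: 16.92
tcp_pos: [0.5419, 0.1042, 0.0793]
ee_rot: [0.76, 0.65, -0.0, -0.0]
contact_force: [-0.3, 0.2, -0.7]
width: 0.001
gripper_force: 0.0
```

```bash
python3 look.py s4
```

```text
tab 96 [0.5558 0.108  0.0785] [0.5305 0.0973 0.0733] [0.5645 0.1222 0.0826]
green L 169 [0.6282 0.0684 0.0392] ((561.156005859375, 51.6817626953125), (245.0710906982422, 108.85382843017578), 29.724956512451172)
16.975 [0.542  0.1041 0.0796] [-0.106   0.4014  0.7509]
```

View pics/s4.png

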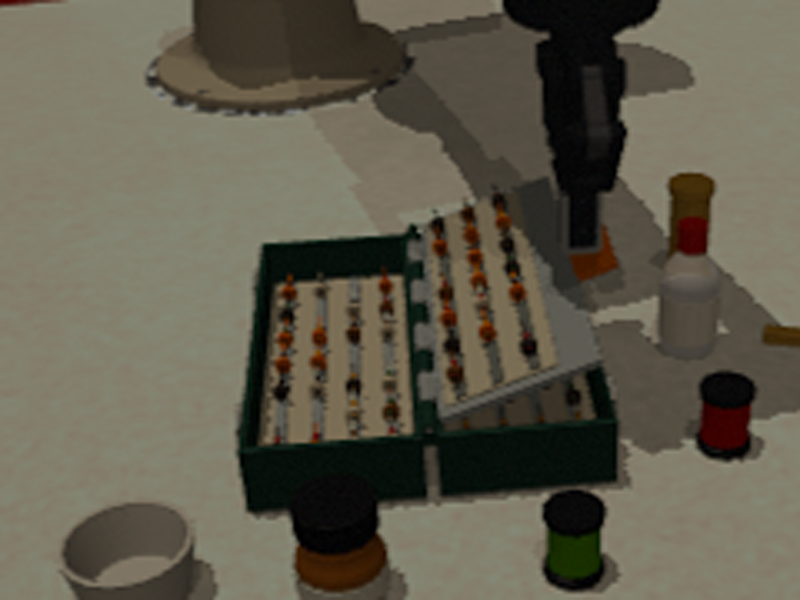

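servo_tool(translation=[[0.2,1.3,-4],[0.2,1.3,-4],[0.2,1.1,-4],[0.1,0.9,-4],[0.1,0.6,-4],[0.1,0.5,-3],[0,0,-3],[0,0,-3],[0,0,-2],[0,0,0]], yaw=[0,0,0,0,0,0,0,0,0,0])

```text
time: 18.23
tcp_pos: [0.5429, 0.1096, 0.0486]
ee_rot: [0.76, 0.65, -0.0, -0.0]
contact_force: [0.4, -0.3, 0.9]
width: 0.001
gripper_force: 0.0
```

servo_tool(translation=[[0,0,-1],[0,0,-1],[0,0,0]], yaw=[0,0,0])

```text
time: 18.6
tcp_pos: [0.543, 0.1097, 0.0467]
ee_rot: [0.76, 0.65, -0.0, 0.0]
contact_force: [-0.4, -0.4, -0.4]
width: -0.0
gripper_force: 0.0
```

servo_tool(translation=[[0,0,-0.7],[0,0,-0.7],[0,0,0]], yaw=[0,0,0])

```text
time: 18.98
tcp_pos: [0.5431, 0.1097, 0.0455]
ee_rot: [0.76, 0.65, 0.0, 0.0]
contact_force: [-0.7, -0.2, 0.7]
width: -0.001
gripper_force: 0.7
```

servo_tool(translation=[[0,0,-0.5],[0,0,-0.5],[0,0,0]], yaw=[0,0,0])

```text
time: 19.35
tcp_pos: [0.5432, 0.1097, 0.0454]
ee_rot: [0.76, 0.65, 0.0, 0.0]
contact_force: [-4.1, -0.8, 8.0]
width: -0.002
gripper_force: 3.9
```

Firm stop at z = 45.4 mm with 8 N, which is the flat height. I retreat straight up and check.

servo_tool(translation=[[0,0,3],[0,0,10],[0,0,25],[0,0,30],[-10,-20,30],[-20,-30,20],[-20,-30,0],[0,0,0]], yaw=[0,0,0,0,0,0,0,0])

```text
time: 20.35
tcp_pos: [0.4925, 0.0283, 0.1634]
ee_rot: [0.761, 0.649, 0.0, 0.001]
contact_force: [-0.6, -0.6, -0.4]
width: 0.002
gripper_force: 0.0
```

```bash
python3 look.py s5
python3 - <<'E'
from h import *
b,e=arm.camera('side');W=world('side',e,arm.camera_params('side'))
cv2.imwrite('pics/d5.png',cv2.resize(b[130:340,200:480],(800,600)))
hsv=cv2.cvtColor(b,cv2.COLOR_BGR2HSV)
g=(hsv[...,1]<40)&(W[...,2]>.036)&(W[...,2]<.07)&(abs(W[...,0]-.54)<.12)&(abs(W[...,1]-.07)<.06)
P=W[g];A=np.c_[P[:,:2],np.ones(len(P))];print('plane',len(P),np.linalg.lstsq(A,P[:,2],rcond=None)[0],np.median(P[:,2]))
E
```

```text
tab 158 [0.5465 0.1155 0.0461] [0.5213 0.1035 0.0418] [0.5655 0.1292 0.0478]
green L 131 [0.6272 0.0605 0.0393] ((556.3302001953125, 47.94646453857422), (242.12794494628906, 102.64356994628906), 27.479808807373047)
20.4 [0.493  0.0292 0.1631] [ 0.3681  0.5006 -0.5203]
plane 1244 [-0.00081449 -0.00692668  0.04625547] 0.04534104151413909
```

View pics/d5.png

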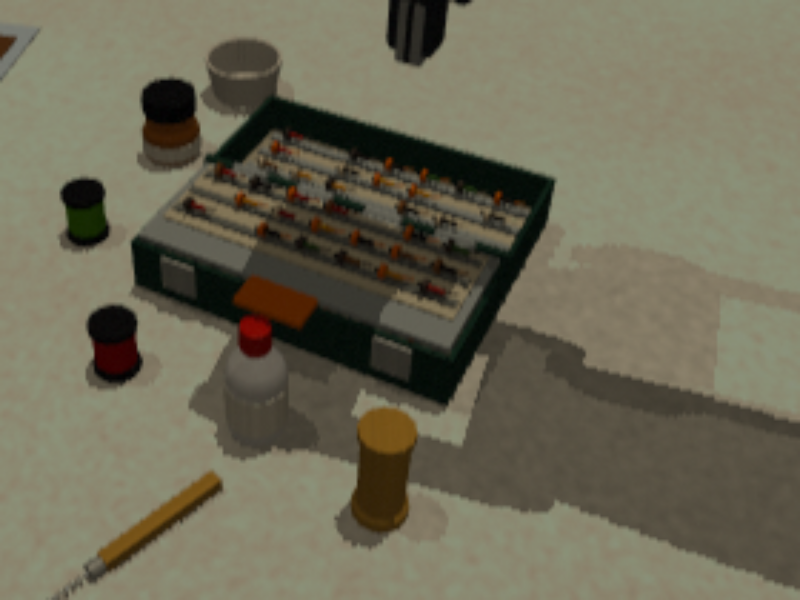

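The side view shows the leaf flat on the left tray, with the tab at (275,302). The fitted leaf plane is within 0.4° of level at 45 mm. The right tray is uncovered and the objects around the box still stand.

```bash
python3 -c "
from plant import arm
print(arm.job_done())"
```

```text
the job is handed in; nothing more can be done
None
```

The leaf lies flat on the left-hand tray and the right-hand flies are uncovered. I turned it without pinching; the upright fingers couldn't get under the tab, so I lifted it by light friction against its edge at about 5 N, and that shoved the box about 1 mm. Everything around the box still stands, and I handed the job in at about 20 s.

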